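Level the sweet-counter display shelf

TASK

Lay the spirit level lengthways on the middle of the small raised display shelf and let go of it, then turn the black bar knob of the shelf's levelling foot until the bubble sits centred between its two marks. Then press the level down onto the shelf with about 10 to 15 N, leaving the bubble centred, and finish while still pressing: the program ends with the arm holding that push. Leave the other things on the counter where they are.

Things in the scene. Friction and masses are not known exactly. Their poses are not given: they have to be found in the camera images.
- level: Spirit level: aluminium bar 180 long, 24 wide, 46 mm high, about 0.3 kg, flat sides, black end caps. Origin: centre of its underside; x along its length, z up; works either way round. A yellow-green vial with a pale bubble is let into the middle 64 mm of its top face; press on the flat metal to either side of the vial.
- bubble (a joint): Bubble's displacement from the middle of the vial, m, positive towards the level's +x end, at most 0.018 either way. The pale 12 mm long bubble belongs between two black marks 17 mm apart, evenly spaced about the middle. It runs to the higher end, 6 mm per 0.01 rad of slope, and takes about 1.5 s to settle.
- shelf: Narrow white shelf board, 240 long, 44 wide, 12 mm thick, top about 96 mm over the counter; a steel tongue runs on to the foot. Origin on the hinge pin at the post end; y along the board towards the levelling foot (roughly the robot's left), z up. The foot's end starts too low. Springy mounts: it sinks straight down 1 mm per 4 N of load, keeping its slope.
- shelf_mid (a point): Middle of the shelf board's top surface, where the middle of the level's underside belongs; axes as the shelf's.
- foot_bar (a point): Black bar knob of the levelling foot: upright bar 42 long, 14 thick, 30 mm high, on a 44 mm round flange, 180 mm from the shelf's middle. Point: the bar's centre, on the turning axis, 15 mm over the flange; x along the bar, z up. Clockwise from above raises the foot's end: 4.8 mm of bubble per rad. Needs 1 to 3 rad in all, turns with 0.08 N m, keeps its height, stays where left.
- stand: Fixed stand that carries the shelf: white steel base plate 90 by 360 mm with the post and the foot. Origin on the counter; y along the shelf.
- jar: Bystander: amber glass jar, 72 mm diameter, 110 mm high. Origin: centre of its underside.
- tin: Bystander: small tin, 60 mm diameter, 55 mm high, on the robot's side of the stand. Origin: centre of its underside.
- spanner: Bystander: steel spanner lying flat beyond the stand, along its x.
- dish: Bystander: white dish of sweets, 90 mm diameter, 40 mm high, on the robot's side of the stand near the foot. Origin: centre of its underside.
- carton: Bystander: cardboard carton 60 by 100 by 45 mm. Origin: centre of its underside.
- mug: Bystander: white mug, 80 mm diameter, 90 mm high, handle at its +y. Origin: centre of its underside.
- scoop: Bystander: aluminium sweet scoop, tray 80 by 55 by 30 mm with a 90 mm handle towards its -x.
There are look-alikes about, which are no part of the job. What is shaped like the level but blue or orange is not meant.

How it is judged (in metres and radians):
On the way, in this order (a step that is already met when the one before it is completed fails the run):
1. the level lies lengthways on the middle of the shelf, let go of (horizontal distance between level and shelf_mid below 0.03 m and z of level in the frame of shelf_mid between -0.004 and 0.004 m and angle between the x axis of level and the y axis of shelf, either way round below 0.15 rad and angle between level's own z axis and vertical below 0.06 rad and contact force between the fingers and level below 0.2 N and contact force between level and shelf above 1 N), for 0.3 s.
2. the foot has been turned so that the bubble rests between its marks, with the level lying free on the shelf (horizontal distance between level and shelf_mid below 0.03 m and z of level in the frame of shelf_mid between -0.004 and 0.004 m and angle between the x axis of level and the y axis of shelf, either way round below 0.15 rad and angle between level's own z axis and vertical below 0.06 rad and value of joint bubble between -0.0025 and 0.0025 m and angle between shelf's own z axis and vertical below 0.007 rad and contact force between each of the arm, the fingers and level below 0.2 N), for 0.5 s.
At the end, for the whole second after the job is handed in: Level lengthways on the shelf (within 30 mm of its middle, 0.15 rad of its direction), bubble within 2.5 mm of the middle, shelf within 0.007 rad of level, at rest, and the fingers still pressing: 8 to 30 N between level and shelf (about 3 N of it the level's weight) (horizontal distance between level and shelf_mid below 0.03 m and z of level in the frame of shelf_mid between -0.004 and 0.004 m and angle between the x axis of level and the y axis of shelf, either way round below 0.15 rad and angle between level's own z axis and vertical below 0.06 rad and value of joint bubble between -0.0025 and 0.0025 m and angle between shelf's own z axis and vertical below 0.007 rad and contact force between level and shelf between 8 and 30 N and contact force between the fingers and level above 3 N and linear speed of level below 0.02 m/s); the arm keeps its last pose, push and grip.
It fails at once if a bystander (jar, tin, spanner, dish, carton, mug or scoop) is pushed more than 30 mm (distance of any of jar, tin, spanner, dish, carton, mug, scoop from where it was at the start of the episode above 0.03 m).
It also fails if it takes over 72 s, if anything falls off the work surface, if the arm or the gripper's body presses on something with over 40 N, if the wrist force passes 120 N, or if a joint passes its speed limit or range.

ROBOT

A 6-joint arm with a two-finger parallel gripper is mounted at the origin on the work surface. World frame = base frame: x ahead of the robot, y to its left, z up, the work surface at z = 0. Lengths are in mm, angles in degrees, forces in N, time in s.
With the tool pointing down it reaches from about 325 to 900 mm from the base axis. Payload 6.1 kg.
Tool frame: the origin (TCP) lies at the very end of the fingers, on their centre line; the grasp point (between the pads) lies behind it (r.pinch_z is the x of the grasp point in the tool frame, in mm); x points along the fingers, z is the direction in which the jaws open and shut, and the axes are right-handed (so a half turn about x gives the same grasp; the last joint's range is limited). The gripper opens to 85 mm and grips with 20 to 120 N. Pads are 22 mm wide; open, the fingers measure 114 mm over their backs; the gripper's body (76 mm by 85 mm) begins 54 mm behind the grasp point. The pads swing forward as they close: fully open they stand 13 mm farther back than shut.
Start: joints at [57.462, 12.628, 87.462, -0, 79.91, -7.225], TCP at [267.227, 564.983, 231.3] pointing down, gripper open.
Joint ranges: [-170.65, 170.65], [-52.31, 119.04], [5.05, 147.46], [-71.25, 251.25], [11.57, 151.72], [-153.62, 153.62]. Speed limits (degrees/s): [147.25, 147.25, 172.46, 180, 180, 180].

INTERFACE

Orientations are given as [roll, pitch, yaw] about the fixed x, y, z axes, in that order (R = Rz(yaw) Ry(pitch) Rx(roll)).
In Python, from bench import monitor, vision, ticket, models, r gives the robot as it stands.
- The arm moves only by the tool servo_tool, never from a script. Its argument "steps" is one flat list of numbers, 7 for each row, row after row: the shift along the tool's x, y, z in cm, then the turn, a rotation vector about the tool's x, y, z in degrees, then the opening, from 0 (shut) to 1 (fully open). In form: [x, y, z, rx, ry, rz, gripper, x, y, z, rx, ry, rz, gripper, ...]. A call has 1 to 12 rows; each row is the pose to reach, as a shift and turn from the pose commanded when the call began, along the tool's axes at that moment; what a row does not reach only later rows make up. A row lasts 1/8 s, in which the tool goes at most 62.5 mm and 10.7 degrees, less where a joint would pass 70% of its speed; a pose out of reach is approached as far as the arm can. A call with a gripper value outside its range is refused whole. The fingers move at their own pace and stop on an object; "grip_force" is the grip in N (left out, the last holds). Time passes only in rows, so rows that repeat a pose let the fingers close. It gives the time, the measured TCP pose, the force and the opening at its end, in the units of the state.
- monitor.sense(): the state, without advancing time (a new reading comes with each control period).
- vision.grab_frame(name): name is "scene" or "top" or "wrist"; returns (picture, depth): 400x640x3 uint8, red, green, blue; 400x640 float32, mm along the optical axis (not along the pixel's ray), 0 where there is no reading.
- vision.calibration(name): a dict with "fx", "fy", "cx", "cy" (pixels), "rvec" (rotation vector, rad) and "tvec" (3), from world to camera coordinates, as OpenCV has them; the wrist camera has in their place "T_tool_cam" (4x4, takes a point from camera to tool coordinates, whose origin is the TCP and whose axes are the tool frame's). Camera axes: x right, y down, z forward; pixel columns grow to the right and rows downward; lengths in mm; the calibration is good to about 2 mm. A picture is of the moment at which its call begins: read the wrist's pose just before it. calibration takes no time and is no camera call.
- ticket.job_done(): hands the job in, once; it reports no verdict.
Trained networks look in the newest picture that a camera, given by its name, has taken for a name from the list of things; names that differ only in an ending like _2 or _b are one class to them, and where a whole thing is asked for, a point or a joint stands for the part that bears it (a point fixed in the world has none). Each returns a list of dicts, best first, with "conf" (0 to 1); they miss things now and then, are a little off and sometimes report something else, mostly with a low value. They report only what shows in the picture. A call takes as long as a camera call. They do not tell look-alikes from the thing itself.
- models.spot_in(name, camera): "box" ([left, top, width, height] in pixels, round what is visible of it).
- models.mark_of(name, camera): "xy" ([column, row] in pixels: a listed point, or the origin of a listed thing).
The state is a dict: "t": time; "q": joint angles; "qvel": joint speeds; "tau": joint torques, N m; "position": TCP position; "ee_rot": TCP orientation; "wrist_force": force on the tool from outside, world axes, zero at the start; "wrist_torque": the same for the moment, N m; "gripper_width": finger opening in mm.
Only numpy, scipy, OpenCV 4.12 (cv2) and the standard library are available. Lean on these libraries where they do the work, as an engineer would, in place of code of your own. Each camera call takes 0.05 s, during which the arm holds its last target. There are 200 camera calls.

## Working session

There is one attempt and no reset: what is moved stays moved. The work goes in short steps, Python scripts to look and compute and a tool call to move; the robot and the scene stay as the last step left them, time stands still between calls to the robot, and variables do not carry over. Pictures are saved under pics/ and viewed, about 8 in all and at most 12, crops included, and the job is handed in when it is done.

Besides the shell and the picture viewer there is one more tool, called in YAML: its name, and indented under it one key for each argument. servo_tool: Moves the arm, as the interface text tells. Its arguments: {"type":"object","properties":{"steps":{"type":"array"},"grip_force":{"type":"number"}},"required":["steps"]}

```bash
mkdir -p pics; ls; cat > h.py <<'E'
import numpy as np, cv2
from scipy.spatial.transform import Rotation as R
from bench import monitor, vision, ticket, models, r
def pose():
    s=monitor.sense(); T=np.eye(4); T[:3,:3]=R.from_euler('xyz',s['ee_rot'],degrees=True).as_matrix(); T[:3,3]=s['position']; return T
def cam(name,T=None):
    c=vision.calibration(name); K=np.array([[c['fx'],0,c['cx']],[0,c['fy'],c['cy']],[0,0,1.]])
    if 'T_tool_cam' in c: return K,(pose() if T is None else T)@np.array(c['T_tool_cam'])
    W=np.eye(4); W[:3,:3]=cv2.Rodrigues(np.array(c['rvec'],float))[0]; W[:3,3]=np.ravel(c['tvec']); return K,np.linalg.inv(W)
def cloud(name,d,T=None):
    K,W=cam(name,T); v,u=np.mgrid[:d.shape[0],:d.shape[1]]
    P=np.stack([(u-K[0,2])/K[0,0]*d,(v-K[1,2])/K[1,1]*d,d],-1)
    return P@W[:3,:3].T+W[:3,3]
def onplane(name,uv,z,T=None):
    K,W=cam(name,T); ray=W[:3,:3]@np.linalg.inv(K)@np.array([*uv,1.]); return W[:3,3]+ray*(z-W[2,3])/ray[2]
def save(n,im,s=1): cv2.imwrite('pics/'+n,cv2.resize(im[...,::-1],None,fx=s,fy=s,interpolation=cv2.INTER_CUBIC))
E
python3 - <<'E'
from h import *
print(monitor.sense(), r.pinch_z)
for c in ('top','scene'):
    im,d=vision.grab_frame(c); save(c+'0.png',im,1.25); np.savez(c+'0.npz',im=im,d=d)
    P=cloud(c,d)
    for n in ('level','foot_bar','shelf_mid','tin','dish'):
        for m in models.mark_of(n,c)[:4]:
            u,v=[int(round(x)) for x in m['xy']]; print(c,n,m['xy'],round(m['conf'],2),P[min(v,399),min(u,639)].round(0))
    print(c,[ (m['box'],round(m['conf'],2)) for m in models.spot_in('level',c)])
E
```

```text
pics
{'t': 0.0, 'q': array([ 5.74616457e+01,  1.26766155e+01,  8.75261230e+01, -5.02987346e-04,
        7.99093636e+01, -7.22607591e+00]), 'qvel': array([-0.08128359, -0.03067996, -0.01901605, -0.0224638 ,  0.01636057,
       -0.07325757]), 'tau': array([-8.30345980e-04, -4.96882260e+01, -3.89400995e+01, -2.73521337e-04,
        1.07606463e-02, -3.68045255e-05]), 'position': array([266.90880788, 564.47286833, 230.18107268]), 'ee_rot': array([ 173.02693586,   89.88789671, -122.28525388]), 'wrist_force': array([-0.58440824,  0.4319083 , -0.22046414]), 'wrist_torque': array([-0.01781091, -0.0058166 , -0.01032833]), 'gripper_width': 85.44383264073083} -18.700000000000003
top level [398.9, 212.4] 0.91 [ 443. -270.   46.]
top level [356.6, 232.5] 0.79 [ 372. -130.   44.]
top level [420.8, 278.2] 0.57 [ 225. -342.   55.]
top foot_bar [256.6, 148.4] 0.62 [626. 201. 149.]
top foot_bar [317.0, 137.3] 0.21 [706.  12.  -2.]
top shelf_mid [309.7, 161.5] 0.9 [598.  33.  88.]
top tin [312.5, 194.2] 0.77 [496.  24.  55.]
top tin [306.4, 169.2] 0.57 [575.  46.  81.]
top dish [266.0, 191.2] 0.76 [504. 179.  42.]
top [([406.1, 258.4, 39.3, 45.3], 0.81), ([334.0, 221.3, 51.8, 25.1], 0.75), ([395.2, 183.9, 10.5, 53.2], 0.57)]
scene level [318.2, 177.6] 0.89 [ 378. -112.   29.]
scene level [314.4, 128.1] 0.89 [ 213. -350.    7.]
scene level [272.8, 170.1] 0.57 [ 456. -258.    1.]
scene foot_bar [319.3, 270.5] 0.66 [629. 217. 148.]
scene foot_bar [272.6, 165.9] 0.36 [ 453. -261.   15.]
scene shelf_mid [283.6, 225.9] 0.68 [599.  27.  93.]
scene tin [314.8, 230.6] 0.77 [511.  45.  20.]
scene dish [348.9, 265.5] 0.8 [521. 203.  41.]
scene [([300.7, 104.4, 20.1, 39.7], 0.94), ([243.3, 147.2, 53.6, 33.0], 0.77), ([292.4, 159.4, 52.0, 31.5], 0.77), ([176.8, 175.7, 27.5, 42.5], 0.61)]
```

```bash
python3 - <<'E'
import numpy as np,cv2
a=np.load('top0.npz')['im'][110:330,230:470]; b=np.load('scene0.npz')['im'][80:320,160:400]
a=cv2.resize(a,(400,367),interpolation=3); b=cv2.resize(b,(400,400),interpolation=3); a=np.vstack([a,np.zeros((33,400,3),np.uint8)])
cv2.imwrite('pics/ab.png',np.hstack([a,b])[...,::-1])
E
```

```text
(no output)
```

View pics/ab.png

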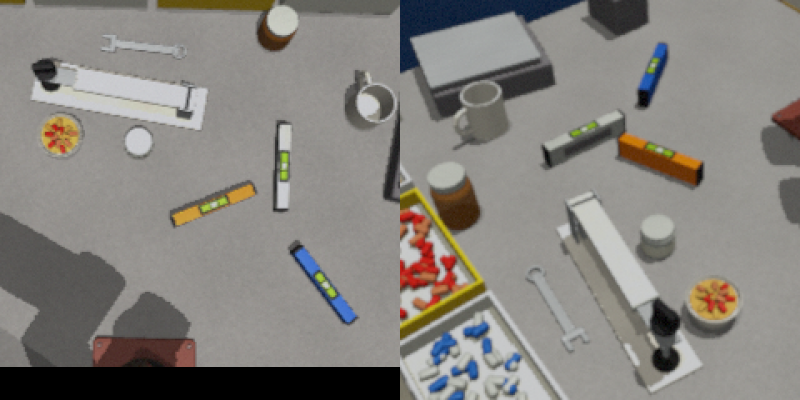

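The picture shows three level-shaped bars in the top view: silver at about (400,209), orange at (356,232) and blue at (421,278). The silver one is the aluminium level. The shelf runs from the post at about (342,168) to the black foot at about (257,152). Next I fit positions from depth.

```bash
python3 - <<'E'
from h import *
for c in('top','scene'):
    z=np.load(c+'0.npz'); P=cloud(c,z['d']); im=z['im'].astype(int); ok=z['d']>0
    def fit(n,m):
        q=P[m&ok]; 
        if len(q)<5: print(c,n,len(q));return
        rc=cv2.minAreaRect(q[:,:2].astype(np.float32)); cc=q[:,:2].mean(0); w,v=np.linalg.eigh(np.cov((q[:,:2]-cc).T)); 
        print(c,n,len(q),'rect',np.round(rc[0],1),np.round(rc[1],1),round(rc[2],1),'mean',cc.round(1),'ang',np.degrees(np.arctan2(v[1,1],v[0,1])).round(1),'z',np.percentile(q[:,2],[5,50,95]).round(1))
    X,Y,Z=P[...,0],P[...,1],P[...,2]
    sat=im.max(2)-im.min(2)
    vial=(im[...,1]-im[...,2]>60)&(im[...,1]>=im[...,0]-10)
    fit('leveltop',(abs(X-450)<130)&(abs(Y+262)<45)&(Z>38)&(Z<56))
    fit('vial',(abs(X-450)<60)&(abs(Y+262)<30)&(Z>30)&vial)
    fit('shelf',(abs(X-600)<50)&(Y>-75)&(Y<190)&(Z>78)&(Z<110)&(im.min(2)>120))
    fit('knob',(abs(X-620)<50)&(Y>160)&(Y<280)&(Z>122))
    fit('knobhi',(abs(X-620)<50)&(Y>160)&(Y<280)&(Z>140))
    fit('tin',(abs(X-505)<45)&(abs(Y-35)<45)&(Z>48)&(Z<70))
    fit('dish',(abs(X-515)<60)&(abs(Y-190)<60)&(Z>30)&(Z<60))
E
```

```text
top leveltop 396 rect [ 452.9 -254.1] [ 66.7 180.8] 88.0 mean [ 450.1 -273.9] ang 177.9 z [40.1 46.  51.9]
top vial 59 rect [ 453.2 -273.9] [15.2 55.3] 89.6 mean [ 452.7 -273.9] ang 178.1 z [40.8 45.9 52.4]
top shelf 1043 rect [599.9  55.1] [269.1  52.7] 80.3 mean [596.6  51.7] ang 81.1 z [83.  90.  95.9]
top knob 102 rect [620.3 206.4] [36.6 36.4] 50.5 mean [617.7 204.2] ang 95.5 z [122.3 145.2 153.2]
top knobhi 64 rect [620.4 206. ] [14.  41.7] 7.5 mean [620.1 204.9] ang 94.9 z [141.4 148.1 154.1]
top tin 210 rect [493.9  20.7] [53.6 52.4] 28.2 mean [493.8  20.5] ang 149.0 z [49.8 54.9 60.5]
top dish 505 rect [506.1 180.1] [86.  88.8] 2.7 mean [505.7 180.5] ang 92.6 z [30.9 37.2 47.2]
scene leveltop 358 rect [ 454.5 -254.4] [ 67.7 180.4] 88.8 mean [ 457.8 -271.5] ang 177.9 z [40.2 46.1 50. ]
scene vial 34 rect [ 454.6 -271.7] [57.1 13.8] 1.6 mean [ 454.2 -272.2] ang -178.9 z [45.3 48.  51.2]
scene shelf 1279 rect [600.9  53. ] [267.   53.9] 79.7 mean [599.7  51.1] ang 80.3 z [86.1 91.3 94.3]
scene knob 195 rect [630.2 207.6] [27.3 41.7] 6.1 mean [626.  210.3] ang 98.1 z [123.  146.5 151.7]
scene knobhi 125 rect [623.8 207. ] [14.  41.7] 5.5 mean [624.5 208.9] ang 96.3 z [141.3 149.3 152.1]
scene tin 255 rect [497.1  21.7] [55.1 53.4] 72.4 mean [497.5  23.1] ang 62.7 z [49.7 55.4 58.4]
scene dish 783 rect [507.3 180.6] [87.7 88.5] 86.1 mean [508.1 181.6] ang 51.4 z [32.6 37.4 45.4]
```

```bash
cat >> h.py <<'E'
def plan(target,jaw,T0=None):
    """target TCP mm, jaw heading deg (mod 180, nearest turn); prints shift cm & rotvec deg in tool axes"""
    T=pose() if T0 is None else T0; z=T[:3,2]; h=np.degrees(np.arctan2(z[1],z[0]))
    j=h+(jaw-h+90)%180-90; a=np.radians(j); z=np.array([np.cos(a),np.sin(a),0]); x=np.array([0,0,-1.]); Rt=np.c_[x,np.cross(z,x),z]
    print('now',T[:3,3].round(1),'jaw',h.round(1),'tool xyz axes',T[:3,:3].T.round(3).tolist(),'-> shift cm',(T[:3,:3].T@(np.array(target)-T[:3,3])/10).round(2),'rot',np.degrees(R.from_matrix(T[:3,:3].T@Rt).as_rotvec()).round(2))
E
python3 - <<'E'
from h import *
plan([453,-273,200],88)
E
```

```text
now [267.2 565.  231.3] jaw 64.7 tool xyz axes [[0.0, 0.0, -1.0], [-0.904, 0.428, 0.0], [0.428, 0.904, 0.0]] -> shift cm [  3.13 -52.62 -67.81] rot [-23.31   0.     0.  ]
```

servo_tool:
  steps: [1,-10,-13,20,0,0,0.7,1,-20,-26,40,0,0,0.7,1,-30,-39,60,0,0,0.7,1,-40,-52,80,0,0,0.7,1,-46,-60,100,0,0,0.7,1,-52.62,-67.8,120,0,0,0.7,1,-52.62,-67.8,130,0,0,0.7,1,-52.62,-67.8,140,0,0,0.7,1,-52.62,-67.8,150,0,0,0.7,1,-52.62,-67.8,156.7,0,0,0.7,1,-52.62,-67.8,156.7,0,0,0.7,1,-52.62,-67.8,156.7,0,0,0.7]

```text
t: 2.2
position: [429.5, -169.5, 222.4]
ee_rot: [44.4, 89.9, -20.2]
wrist_force: [0.9, 0.4, 0.6]
gripper_width: 59.8
```

servo_tool:
  steps: [0,0,0,0,0,0,0.7]

```text
t: 2.33
position: [429.4, -171.0, 221.9]
ee_rot: [-35.3, 90.0, -100.0]
wrist_force: [0.1, 0.2, 0.3]
gripper_width: 60.1
```

```bash
python3 - <<'E'
from h import *
plan([453,-273,200],-92)
T=pose(); im,d=vision.grab_frame('wrist'); np.savez('w1.npz',im=im,d=d,T=T); save('w1.png',im)
P=cloud('wrist',d,T); i=im.astype(int)
X,Y,Z=P[...,0],P[...,1],P[...,2]
m=(d>0)&(Z>38)&(Z<56)&(abs(X-453)<110)&(abs(Y+273)<22); q=P[m]
print(m.sum(),cv2.minAreaRect(q[:,:2].astype(np.float32)) if m.sum() else '')
print(models.mark_of('level','wrist'))
print(monitor.sense()['q'])
E
```

```text
now [ 429.4 -171.   221.9] jaw -64.6 tool xyz axes [[-0.0, -0.001, -1.0], [0.904, 0.428, -0.0], [0.428, -0.904, 0.001]] -> shift cm [ 2.19 -2.23 10.23] rot [2.737e+01 5.000e-02 2.000e-02]
4511 ((452.1115417480469, -274.80584716796875), (25.109092712402344, 179.8059844970703), 88.03236389160156)
[{'xy': [375.4, 364.7], 'conf': 0.95}, {'xy': [411.6, 183.1], 'conf': 0.86}, {'xy': [269.6, 196.0], 'conf': 0.65}]
[-3.11678621e+01 -1.00943685e+01  1.11623020e+02  2.57550468e-02
  7.85345473e+01  3.31045817e+01]
```

View pics/w1.png

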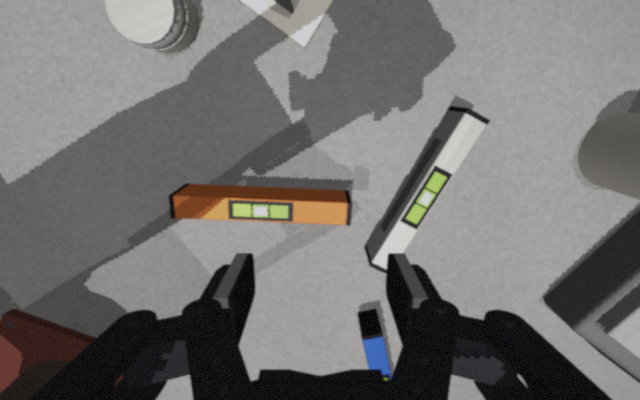

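The wrist view shows the silver level at (427,190), orange at (260,208) and blue at (370,345), so silver it is. Its centre is (452,-275) and its axis lies at -2°.

servo_tool:
  steps: [2,-1.2,5.2,10,0,0,0.7,5,-2.36,10.3,20,0,0,0.7,8,-2.36,10.3,27.4,0,0,0.7,13,-2.36,10.3,27.4,0,0,0.7,17,-2.36,10.3,27.4,0,0,0.7,17,-2.36,10.3,27.4,0,0,0.7]

```text
t: 3.18
position: [450.6, -266.4, 48.9]
ee_rot: [-129.4, 89.6, 139.2]
wrist_force: [-0.1, -0.1, -0.5]
gripper_width: 60.1
```

```bash
python3 - <<'E'
from h import *
plan([452.3,-274.5,11],-92)
T=pose(); im,d=vision.grab_frame('wrist'); save('w2.png',im)
P=cloud('wrist',d,T); X,Y,Z=P[...,0],P[...,1],P[...,2]
m=(d>0)&(Z>40)&(Z<54)&(abs(X-453)<110)&(abs(Y+273)<22); q=P[m]
print(m.sum(),cv2.minAreaRect(q[:,:2].astype(np.float32)) if m.sum() else '')
i=im.astype(int);v=m&(i[...,1]-i[...,2]>60); print(v.sum(),P[v].mean(0) if v.sum() else '')
E
```

```text
now [ 450.6 -266.4   48.9] jaw -91.5 tool xyz axes [[-0.006, 0.005, -1.0], [1.0, -0.025, -0.006], [-0.025, -1.0, -0.005]] -> shift cm [3.79 0.22 0.82] rot [ 0.54 -0.28  0.34]
16844 ((461.4427185058594, -275.0910339355469), (24.347036361694336, 160.8402099609375), 87.95803833007812)
1170 [ 441.01604826 -274.41872274   45.73679168]
```

servo_tool:
  steps: [0,0,0,0,0,0,0.7,0,0,0,0,0,0,0.7]

```text
t: 3.48
position: [454.3, -271.0, 54.3]
ee_rot: [52.5, 89.8, -39.1]
wrist_force: [0.3, 0.4, 0.7]
gripper_width: 59.4
```

```bash
python3 - <<'E'
from h import *
plan([452.3,-274.8,11],-92)
E
```

```text
now [ 454.3 -271.    54.3] jaw -91.6 tool xyz axes [[0.003, -0.003, -1.0], [1.0, -0.028, 0.003], [-0.028, -1.0, 0.003]] -> shift cm [ 4.33 -0.21  0.38] rot [ 0.41  0.14 -0.19]
```

servo_tool:
  steps: [1.5,-0.1,0.3,0.4,0,0,0.7,3,-0.1,0.3,0.4,0,0,0.7,4.1,-0.1,0.3,0.4,0,0,0.7,4.1,-0.1,0.3,0.4,0,0,0.7,4.1,-0.1,0.3,0.4,0,0,0.7,4.1,-0.1,0.3,0.4,0,0,0.7]

```text
t: 4.22
position: [452.1, -273.5, 11.4]
ee_rot: [52.7, 89.9, -39.4]
wrist_force: [0.7, -0.0, -0.2]
gripper_width: 59.7
```

```bash
python3 - <<'E'
from h import *
plan([452.3,-274.8,11],-92)
E
```

```text
now [ 452.1 -273.5   11.4] jaw -92.0 tool xyz axes [[0.001, -0.001, -1.0], [0.999, -0.035, 0.001], [-0.035, -0.999, 0.001]] -> shift cm [0.04 0.02 0.13] rot [-0.03  0.04 -0.05]
```

servo_tool:
  steps: [0,0,0.13,0,0,0,0,0,0,0.13,0,0,0,0,0,0,0.13,0,0,0,0,0,0,0.13,0,0,0,0,0,0,0.13,0,0,0,0,0,0,0.13,0,0,0,0,-1,0,0.13,0,0,0,0,-4,0,0.13,0,0,0,0,-8,0,0.13,0,0,0,0,-13,0,0.13,0,0,0,0,-18,0,0.13,0,0,0,0,-18,0,0.13,0,0,0,0]
  grip_force: 60

```text
t: 5.72
position: [453.7, -276.2, 195.8]
ee_rot: [51.6, 89.5, -40.4]
wrist_force: [0.8, -0.9, -3.1]
gripper_width: 23.2
```

```bash
python3 - <<'E'
from h import *
z=np.load('top0.npz')
plan([560,20,230],-9.5)
T=pose(); im,d=vision.grab_frame('wrist'); i=im.astype(int)
P=cloud('wrist',d,T); m=(d>0)&(i[...,1]-i[...,2]>60)&(i[...,1]>i[...,0]); print(m.sum(),(P[m].mean(0)-T[:3,3]) if m.sum() else '')
# vial points close to gripper; level top in tool frame
save('w3.png',im)
E
```

```text
now [ 453.7 -276.2  195.8] jaw -92.0 tool xyz axes [[0.007, -0.006, -1.0], [0.999, -0.035, 0.007], [-0.035, -0.999, 0.005]] -> shift cm [ -3.52   9.6  -29.96] rot [-82.52   0.53  -0.1 ]
1175 [-39.5066104   42.21177876 -21.53989306]
```

servo_tool:
  steps: [-1,1,-5,-10,0,0,0,-2,2,-10,-20,0,0,0,-3.4,3,-15,-30,0,0,0,-3.4,4,-20,-40,0,0,0,-3.4,5,-25,-50,0,0,0,-3.4,5.6,-28.8,-60,0,0,0,-3.4,5.6,-28.8,-70,0,0,0,-3.4,5.6,-28.8,-80,0,0,0,-3.4,5.6,-28.8,-82.5,0,0,0,-3.4,5.6,-28.8,-82.5,0,0,0,-3.4,5.6,-28.8,-82.5,0,0,0,-3.4,5.6,-28.8,-82.5,0,0,0]

```text
t: 7.28
position: [517.5, 11.3, 224.3]
ee_rot: [-175.2, 89.9, 175.3]
wrist_force: [-0.7, -0.8, -4.0]
gripper_width: 23.3
```

servo_tool:
  steps: [0,0,0,0,0,0,0,0,0,0,0,0,0,0]

```text
t: 7.52
position: [517.9, 11.4, 225.0]
ee_rot: [3.2, 90.0, -6.4]
wrist_force: [0.4, 0.6, -4.0]
gripper_width: 23.6
```

```bash
python3 - <<'E'
from h import *
T=pose(); im,d=vision.grab_frame('wrist'); np.savez('w4.npz',im=im,d=d,T=T); save('w4.png',im)
plan([595,31,160],-9)
for n in ('shelf_mid','foot_bar'):
  for m in models.mark_of(n,'wrist')[:3]:
    print(n,m['xy'],m['conf'],onplane('wrist',m['xy'],92 if n=='shelf_mid' else 135,T).round(1))
P=cloud('wrist',d,T); X,Y,Z=P[...,0],P[...,1],P[...,2]
m=(d>0)&(Z>75)&(Z<112)&(X>540)&(X<660)&(Y>-110)&(Y<190)&(im.min(2)>110); q=P[m]; print(m.sum(),cv2.minAreaRect(q[:,:2].astype(np.float32)))
for y in range(-90,190,20):
    s=q[abs(q[:,1]-y)<3]
    if len(s)>5: print(y,np.percentile(s[:,0],[1,99]).round(1),np.median(s[:,2]).round(1))
E
```

```text
now [517.9  11.4 225. ] jaw -9.5 tool xyz axes [[0.0, 0.0, -1.0], [0.166, 0.986, 0.0], [0.986, -0.166, 0.0]] -> shift cm [6.5  3.21 7.28] rot [-0.54  0.01 -0.  ]
shelf_mid [409.3, 151.6] 0.74 [592.3  28.7  92. ]
15359 ((591.7545776367188, 23.92303466796875), (233.32740783691406, 54.48048782348633), 82.9072265625)
-90 [562.5 602. ] 91.5
-70 [557.6 604.9] 91.5
-50 [559.9 603. ] 91.1
-30 [562.9 606.1] 90.7
-10 [565.8 609.2] 90.6
10 [569.  612.4] 90.2
30 [572.4 615.4] 89.9
50 [575.3 618.8] 89.7
70 [578.6 621.8] 89.4
90 [581.6 624.9] 89.2
110 [584.3 628.1] 88.8
130 [587.3 631.3] 88.6
```

View pics/w4.png

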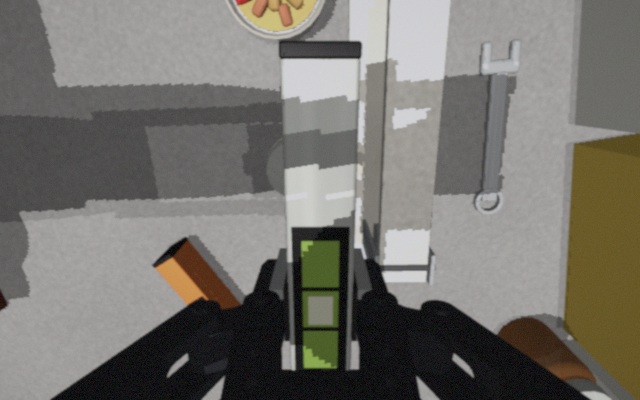

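The level is held square, with its vial at (320,310). The shelf passes at (412,150), giving a mid of about (594,29), direction 81.2° and surface z of about 90, sloping -0.014 rad.

servo_tool:
  steps: [0,1,2.5,0,0,0,0,2,2,5,0,0,0,0,4,3,7.2,-0.7,0,0,0,7,3,7.2,-0.7,0,0,0,10.3,3,7.2,-0.7,0,0,0,10.3,3,7.2,-0.7,0,0,0,10.3,3,7.2,-0.7,0,0,0,10.3,3,7.2,-0.7,0,0,0]

```text
t: 8.68
position: [595.3, 28.9, 124.2]
ee_rot: [4.2, 89.8, -4.6]
wrist_force: [-0.4, 0.8, -3.4]
gripper_width: 23.5
```

```bash
python3 - <<'E'
from h import *
plan([594,29,101],-8.8)
T=pose(); im,d=vision.grab_frame('wrist')
P=cloud('wrist',d,T); X,Y,Z=P[...,0],P[...,1],P[...,2]
t=T[:3,3]; u=np.array([.153,.988]); s=(P[...,:2]-t[:2])@u; w=(P[...,:2]-t[:2])@np.array([.988,-.153])
for a in (45,65,80):
    m=(d>0)&(abs(s-a)<4)&(abs(w)<9); print('lvltop',a,np.median(Z[m])-t[2])
for a in (45,65,80,100,110):
    m=(d>0)&(abs(s-a)<4)&(abs(w)<40)&(Z<105)&(Z>80); print('shelf',a,np.percentile(w[m],[1,99]).round(1) if m.any() else '',np.median(Z[m]))
m=(d>0)&(Z-t[2]>20)&(abs(w)<30)&(s>20); print('lvl far end s',np.percentile(s[m],99), 'w',np.percentile(w[m&(s>60)],[2,98]))
E
```

```text
now [595.3  28.9 124.2] jaw -8.8 tool xyz axes [[0.004, -0.0, -1.0], [0.154, 0.988, 0.0], [0.988, -0.154, 0.004]] -> shift cm [ 2.32 -0.01 -0.13] rot [-0.03  0.21 -0.02]
lvltop 45 33.54423580501437
lvltop 65 33.50753145481541
lvltop 80 33.504702160756935
shelf 45 [-23.   20.7] 89.39201459069437
shelf 65 [-23.1  20.5] 89.03511480023553
shelf 80 [-23.2  20.8] 88.91635842180034
shelf 100 [-22.7  20.4] 88.71490381390234
shelf 110 [-22.5  20.3] 88.5915161370006
lvl far end s 89.8232322609524 w [-12.93435114   9.90308246]
```

servo_tool:
  steps: [0.8,0,0,0,0,0,0,1.5,0,0,0,0,0,0,1.9,0,0,0,0,0,0,2.1,0,0,0,0,0,0,2.2,0,0,0,0,0,0,2.2,0,0,0,0,0,0,2.2,0,0,0,0,0,0]

```text
t: 9.6
position: [593.6, 29.2, 100.6]
ee_rot: [-172.6, 90.0, 178.6]
wrist_force: [-6.3, 2.4, 4.9]
gripper_width: 22.9
```

servo_tool:
  steps: [0,0,0,0,0,0,0.7,0,0,0,0,0,0,0.7,0,0,0,0,0,0,0.7,0,0,0,0,0,0,0.7,-2,0,0,0,0,0,0.7,-6,0,0,0,0,0,0.7,-11,1,0,0,0,0,0.7,-11,5,0,0,0,0,0.7,-11,5,0,0,0,0,0.7,-11,5,0,0,0,0,0.7,-11,5,0,0,0,0,0.7]

```text
t: 10.98
position: [601.2, 77.7, 209.7]
ee_rot: [-147.5, 90.0, -156.4]
wrist_force: [-0.2, 0.1, -0.6]
gripper_width: 59.8
```

```bash
python3 - <<'E'
from h import *
T=pose(); im,d=vision.grab_frame('wrist'); np.savez('w5.npz',im=im,d=d,T=T); save('w5.png',im)
P=cloud('wrist',d,T); X,Y,Z=P[...,0],P[...,1],P[...,2]
m=(d>0)&(Z>144)&(Z<156)&(abs(X-621)<40)&(abs(Y-207)<40); q=P[m]
print(m.sum(),cv2.minAreaRect(q[:,:2].astype(np.float32)) if m.sum() else '', np.median(q[:,2]))
m=(d>0)&(Z>110)&(Z<140)&(abs(X-621)<40)&(abs(Y-207)<40); print(m.sum(),np.percentile(Z[m],[10,50,90]))
for n in ('foot_bar','level'):
  for k in models.mark_of(n,'wrist')[:2]: print(n,k,onplane('wrist',k['xy'],135 if n!='level' else 90,T).round(1))
plan([622,207,170],-8.8)
E
```

```text
727 ((623.0126953125, 192.34066772460938), (14.307249069213867, 14.78589153289795), 4.635615348815918) 148.40531816352058
1372 [117.46130281 118.8031699  122.58995785]
foot_bar {'xy': [317.6, 246.0], 'conf': 0.19} [593.8  52.  135. ]
level {'xy': [318.0, 247.0], 'conf': 0.81} [590.2  29.9  90. ]
now [601.3  77.8 209.6] jaw -8.9 tool xyz axes [[-0.001, -0.0, -1.0], [0.154, 0.988, -0.0], [0.988, -0.154, -0.001]] -> shift cm [ 3.96 13.08  0.06] rot [-0.08 -0.04  0.01]
```

View pics/w5.png

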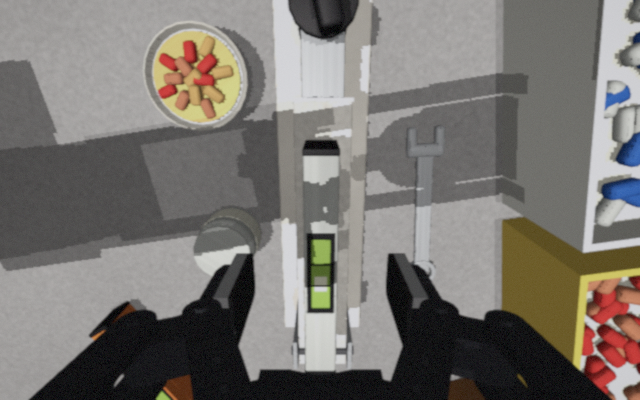

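The level lies on the shelf, let go. The vial is at (320,272) with the bubble at about row 281, on the post side. The knob is at (322,12), cut off by the picture edge, so I go nearer.

servo_tool:
  steps: [0,4,0,0,0,0,0.7,0,7,0,0,0,0,0.7,0,7,0,0,0,0,0.7,0,7,0,0,0,0,0.7,0,7,0,0,0,0,0.7]

```text
t: 11.75
position: [612.2, 146.5, 209.8]
ee_rot: [-118.3, 90.0, -127.2]
wrist_force: [0.6, 0.1, -0.6]
gripper_width: 59.4
```

```bash
cat > vial.py <<'E'
from h import *
E
python3 - <<'E'
from h import *
T=pose(); im,d=vision.grab_frame('wrist'); np.savez('w6.npz',im=im,d=d,T=T)
P=cloud('wrist',d,T); X,Y,Z=P[...,0],P[...,1],P[...,2]
m=(d>0)&(Z>143)&(Z<156)&(abs(X-621)<40)&(abs(Y-207)<40); q=P[m]
print(m.sum(),cv2.minAreaRect(q[:,:2].astype(np.float32)), np.median(q[:,2]))
m=(d>0)&(Z>114)&(Z<123)&(abs(X-621)<40)&(abs(Y-207)<40)&(im.max(2)<90); print(m.sum(),cv2.minEnclosingCircle(P[m][:,:2].astype(np.float32)))
v,u=np.where((d>0)&(Z>143)&(abs(X-621)<40)&(abs(Y-207)<40)); print(u.min(),u.max(),v.min(),v.max())
for k in models.mark_of('foot_bar','wrist')[:2]: print(k,onplane('wrist',k['xy'],133,T).round(1))
plan([622,207,122],5)
a=np.load('w5.npz')['im'][220:320,290:350]; b=im[max(0,v.min()-30):v.min()+120,max(0,u.min()-60):u.min()+90]
cv2.imwrite('pics/c6.png',np.hstack([cv2.resize(a,(330,550),interpolation=2),cv2.resize(b,(450,550),interpolation=2)])[...,::-1])
E
```

```text
1709 ((621.5527954101562, 205.95008850097656), (14.021940231323242, 42.077003479003906), 5.552268028259277) 148.55661431757753
1726 ((621.1852416992188, 206.17103576660156), 21.639190673828125)
187 341 82 398
now [612.3 146.7 210. ] jaw -8.9 tool xyz axes [[0.0, -0.0, -1.0], [0.155, 0.988, -0.0], [0.988, -0.155, 0.0]] -> shift cm [8.8  6.11 0.03] rot [-1.39e+01  0.00e+00  1.00e-02]
```

View pics/c6.png

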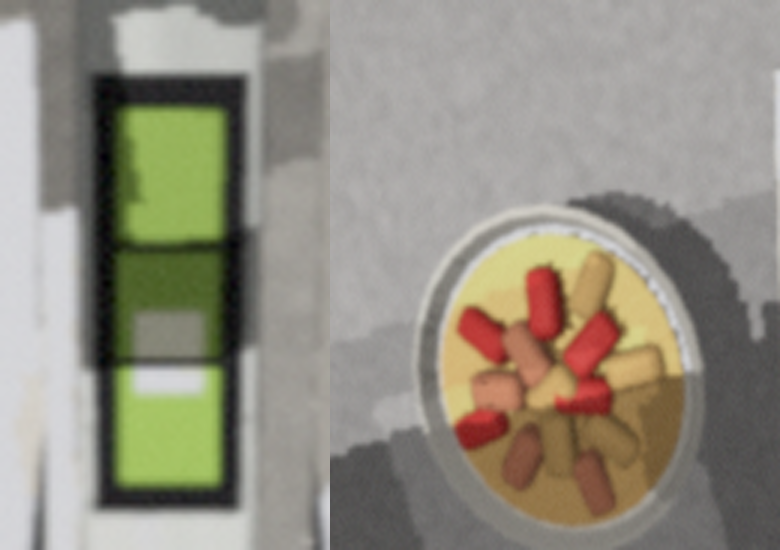

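The left crop shows the vial marks at rows 242 and 360 and the bubble centre at about 352, so it sits about 7.3 mm towards the post. That needs about 1.5 rad clockwise. The right crop happens to show the dish. The knob fit from depth is clear: centre (621.4,206), bar heading 95.5°.

servo_tool:
  steps: [0,3,0,-7,0,0,0.7,0,6,0,-14.4,0,0,0.7,3,6,0,-14.4,0,0,0.7,5,6,0,-14.4,0,0,0.7,5,6,0,-14.4,0,0,0.7,5,6,0,-14.4,0,0,0.7]

```text
t: 12.6
position: [621.9, 206.5, 160.7]
ee_rot: [5.4, 90.0, 10.9]
wrist_force: [-0.0, -0.2, 0.7]
gripper_width: 59.9
```

```bash
python3 - <<'E'
from h import *
plan([621.4,206,122],5.5)
E
```

```text
now [621.9 206.5 160.7] jaw 5.5 tool xyz axes [[0.001, 0.0, -1.0], [-0.096, 0.995, 0.0], [0.995, 0.096, 0.001]] -> shift cm [ 3.87 -0.04 -0.06] rot [ 0.02  0.04 -0.  ]
```

servo_tool:
  steps: [2,0,-0.05,0,0,0,0.7,3.8,0,-0.05,0,0,0,0.7,3.8,0,-0.05,0,0,0,0.7,3.8,0,-0.05,0,0,0,0,3.8,0,-0.05,0,0,0,0,3.8,0,-0.05,0,0,0,0,3.8,0,-0.05,0,0,0,0,3.8,0,-0.05,0,0,0,0]
  grip_force: 30

```text
t: 13.6
position: [622.8, 207.2, 123.1]
ee_rot: [5.2, 89.7, 10.8]
wrist_force: [4.5, 2.3, -1.8]
gripper_width: 13.4
```

servo_tool:
  steps: [0,0,0,8,0,0,0,0,0,0,16,0,0,0,0,0,0,24,0,0,0,0,0,0,32,0,0,0,0,0,0,40,0,0,0,0,0,0,48,0,0,0,0,0,0,56,0,0,0,0,0,0,64,0,0,0,0,0,0,72,0,0,0,0,0,0,78,0,0,0,0,0,0,84,0,0,0,0,0,0,84,0,0,0]

```text
t: 15.1
position: [623.0, 207.3, 123.1]
ee_rot: [91.9, 89.7, 13.4]
wrist_force: [5.7, 1.1, -1.7]
gripper_width: 13.4
```

servo_tool:
  steps: [0,0,0,0,0,0,0,0,0,0,0,0,0,0,0,0,0,0,0,0,0,0,0,0,0,0,0,0,0,0,0,0,0,0,0,0,0,0,0,0,0,0,0,0,0,0,0,0,0,0,0,0,0,0,0,0,0,0,0,0,0,0,0,0,0,0,0,0,0,0]

```text
t: 16.35
position: [623.0, 207.3, 123.1]
ee_rot: [91.9, 89.7, 13.4]
wrist_force: [5.1, 1.2, -3.1]
gripper_width: 13.3
```

```bash
python3 - <<'E'
from h import *
plan([621.4,206,122],-80)
for c in ('top','scene','wrist'):
    im,d=vision.grab_frame(c); T=pose(); P=cloud(c,d,T); i=im.astype(int)
    m=(i[...,1]-i[...,2]>40)&(i[...,1]>i[...,0])&(abs(P[...,0]-594)<40)&(abs(P[...,1]-29)<50)&(P[...,2]>120)
    print(c,m.sum())
    if m.sum():
        v,u=np.where(m); print(u.min(),u.max(),v.min(),v.max())
        np.savez(c+'7.npz',im=im,d=d,T=T)
E
```

```text
now [623.  207.3 123.1] jaw -78.5 tool xyz axes [[0.005, 0.001, -1.0], [0.98, 0.2, 0.005], [0.2, -0.98, -0.0]] -> shift cm [ 0.11 -0.18  0.09] rot [ 1.55 -0.01 -0.29]
top 73
302 319 157 163
scene 83
279 292 207 223
wrist 524
612 639 373 399
```

```bash
python3 - <<'E'
from h import *
T=pose(); C=np.array(vision.calibration('wrist')['T_tool_cam']); print(C.round(2).tolist())
R0=T.copy(); R0[:3,3]=[0,0,200]
p=onplane('wrist',(320,200),136,R0); print('offset',p); tgt=np.array([594,29,200])-[p[0],p[1],0]
plan(tgt,-78.5)
E
```

```text
[[-0.0, -0.3, 0.95, -141.5], [-0.0, -0.95, -0.3, 76.02], [1.0, -0.0, 0.0, 0.49], [0.0, 0.0, 0.0, 1.0]]
offset [ 10.2852699    1.46462042 136.        ]
now [623.  207.3 123.1] jaw -78.5 tool xyz axes [[0.005, 0.001, -1.0], [0.98, 0.2, 0.005], [0.2, -0.98, -0.0]] -> shift cm [-7.73 -7.41 16.82] rot [ 0.05 -0.01 -0.29]
```

servo_tool:
  steps: [0,0,0,0,0,0,0.5,0,0,0,0,0,0,0.5,0,0,0,0,0,0,0.5,-3,0,0,0,0,0,0.5,-7.7,0,2,0,0,0,0.5,-7.7,-4,7,0,0,0,0.5,-7.7,-9,12,0,0,0,0.5,-7.7,-9,16.8,0,0,0,0.5,-7.7,-9,16.8,0,0,0,0.5,-7.7,-9,16.8,0,0,0,0.5,-7.7,-9,16.8,0,0,0,0.5]

```text
t: 17.88
position: [566.5, 25.5, 198.8]
ee_rot: [-162.9, 90.0, 118.7]
wrist_force: [-0.3, -0.0, -0.0]
gripper_width: 42.9
```

```bash
cat > vial.py <<'E'
from h import *
def look(n):
    T=pose(); im,d=vision.grab_frame('wrist'); np.savez(n+'.npz',im=im,d=d,T=T)
    P=cloud('wrist',d,T); i=im.astype(int)
    s=(P[...,:2]-[594,29])@[.153,.988]; w=(P[...,:2]-[594,29])@[.988,-.153]
    m=(i[...,1]-i[...,2]>40)&(i[...,1]>i[...,0])&(abs(w)<25)&(abs(s)<60)&(P[...,2]>120)
    v,u=np.where(m); print('vial px',u.min(),u.max(),v.min(),v.max(),'s',np.percentile(s[m],[1,99]).round(1))
    c=im[max(0,v.min()-25):v.max()+25,max(0,u.min()-25):u.max()+25]; save(n+'.png',c,min(780/c.shape[1],500/c.shape[0]))
    for a in range(-35,36): 
        k=(d>0)&(abs(s-a)<.5)&(abs(w)<3.5)&(P[...,2]>120); print(a,np.median(im[k],0).astype(int) if k.any() else '',end=';')
    sh=(d>0)&(P[...,2]>75)&(P[...,2]<110)&(abs(w)>15)&(abs(w)<20)&(abs(s)<115)
    if sh.sum()>50: print('\nshelf slope',np.polyfit(s[sh],P[...,2][sh],1))
E
python3 -c "
from vial import *
look('v1'); plan([490,10,200],-78.5)"
```

```text
vial px 276 447 152 383 s [-26.9  27. ]
-35 [126 127 123];-34 [125 127 123];-33 [122 123 119];-32 [97 98 96];-31 [39 40 40];-30 [21 22 22];-29 [17 16 18];-28 [17 18 19];-27 [18 17 19];-26 [17 18 19];-25 [19 19 20];-24 [91 89 55];-23 [100 123  57];-22 [101 123  57];-21 [101 123  57];-20 [101 123  58];-19 [102 124  59];-18 [101 124  58];-17 [101 124  57];-16 [101 124  57];-15 [102 124  58];-14 [102 125  59];-13 [102 125  59];-12 [101 123  57];-11 [100 123  56];-10 [ 97 119  54];-9 [65 81 40];-8 [52 64 35];-7 [ 86 104  56];-6 [128 139 104];-5 [156 156 140];-4 [161 161 146];-3 [161 160 146];-2 [161 161 145];-1 [162 161 146];0 [161 161 146];1 [162 161 146];2 [162 162 147];3 [162 161 146];4 [162 161 147];5 [159 159 143];6 [129 136 108];7 [ 99 120  61];8 [81 98 48];9 [58 70 38];10 [ 94 115  52];11 [103 125  58];12 [103 126  59];13 [103 126  60];14 [103 125  60];15 [103 126  60];16 [103 126  59];17 [104 126  60];18 [104 126  60];19 [103 125  59];20 [102 125  59];21 [103 125  58];22 [104 125  59];23 [103 125  59];24 [104 126  60];25 [103 125  59];26 [103 125  59];27 [ 84 103  48];28 [38 43 29];29 [26 27 27];30 [26 25 28];31 [28 26 27];32 [64 64 64];33 [115 117 114];34 [122 124 120];35 [123 124 120];
shelf slope [-2.78992070e-03  9.03569629e+01]
now [566.5  25.5 198.8] jaw -78.3 tool xyz axes [[-0.0, 0.0, -1.0], [0.979, 0.202, -0.0], [0.202, -0.979, -0.0]] -> shift cm [-0.12 -7.81 -0.03] rot [ 0.17 -0.01  0.01]
```

View pics/v1.png

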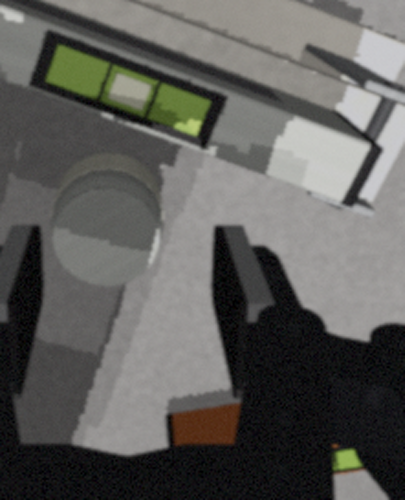

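The vial crop shows the bubble evenly between its marks, with edges at ±6 mm and marks at -8.3 and +8.8. That puts it about 0.3 mm off centre, and the shelf slope is near 0. Next I shut the gripper, turn the camera along the level and go to the metal 52 mm on the post side of the vial.

servo_tool:
  steps: [0,0.3,1.5,-10,0,0,0,0,0.6,3,-20,0,0,0,0,0.94,5.08,-30,0,0,0,0,0.94,5.08,-40,0,0,0,0,0.94,5.08,-50,0,0,0,0,0.94,5.08,-60,0,0,0,0,0.94,5.08,-69.5,0,0,0,2,0.94,5.08,-69.5,0,0,0,3.8,0.94,5.08,-69.5,0,0,0,3.8,0.94,5.08,-69.5,0,0,0,3.8,0.94,5.08,-69.5,0,0,0,3.8,0.94,5.08,-69.5,0,0,0]

```text
t: 19.42
position: [586.4, -23.8, 161.6]
ee_rot: [-0.6, 89.9, -9.6]
wrist_force: [0.5, -0.2, 0.4]
gripper_width: -0.1
```

```bash
python3 -c "
from vial import *
plan([586,-22.4,136.4],-8.8); print(monitor.sense()['gripper_width']); look('v2')"
```

```text
now [586.4 -23.8 161.6] jaw -9.0 tool xyz axes [[0.001, -0.0, -1.0], [0.156, 0.988, -0.0], [0.988, -0.156, 0.001]] -> shift cm [ 2.52  0.13 -0.06] rot [-0.16  0.07  0.  ]
-0.13220676510322169
vial px 101 332 81 338 s [-26.5  27. ]
-35 [189 191 186];-34 [188 190 186];-33 [188 190 185];-32 [154 154 152];-31 [90 89 88];-30 [45 45 46];-29 [47 46 48];-28 [50 50 49];-27 [108 129  69];-26 [159 186  98];-25 [161 189 100];-24 [162 189 101];-23 [162 190 101];-22 [162 190 102];-21 [163 190 102];-20 [163 190 102];-19 [163 190 102];-18 [164 191 102];-17 [164 191 103];-16 [164 191 103];-15 [165 192 104];-14 [165 192 104];-13 [165 192 104];-12 [167 193 106];-11 [187 211 123];-10 [188 211 122];-9 [151 172  94];-8 [102 119  65];-7 [159 185 101];-6 [182 200 147];-5 [213 214 211];-4 [215 216 215];-3 [215 215 215];-2 [215 215 215];-1 [215 215 216];0 [215 215 216];1 [215 215 216];2 [215 215 216];3 [215 215 216];4 [215 216 216];5 [214 215 215];6 [189 204 160];7 [167 194 108];8 [106 128  63];9 [39 48 28];10 [ 91 112  51];11 [122 144  74];12 [124 146  75];13 [124 146  75];14 [124 146  76];15 [124 147  76];16 [124 147  76];17 [125 147  76];18 [125 147  76];19 [125 147  77];20 [125 147  77];21 [125 147  77];22 [124 147  76];23 [125 148  77];24 [125 147  77];25 [125 147  77];26 [126 148  77];27 [113 134  70];28 [42 43 41];29 [42 42 43];30 [73 70 72];31 [78 76 77];32 [120 119 117];33 [206 208 204];34 [208 210 206];35 [208 209 206];
shelf slope [-2.00969327e-03  9.03151114e+01]
```

servo_tool:
  steps: [1,0,-0.06,0,0,0,0,1.8,0,-0.06,0,0,0,0,2.2,0,-0.06,0,0,0,0,2.4,0,-0.06,0,0,0,0,2.5,0,-0.06,0,0,0,0,2.6,0,-0.06,0,0,0,0,2.65,0,-0.06,0,0,0,0,2.65,0,-0.06,0,0,0,0,2.65,0,-0.06,0,0,0,0]

```text
t: 20.6
position: [585.8, -23.7, 135.9]
ee_rot: [-6.2, 89.9, -15.2]
wrist_force: [-3.1, 0.7, 8.8]
gripper_width: -0.4
```

servo_tool:
  steps: [0.05,0,0,0,0,0,0,0.1,0,0,0,0,0,0,0.1,0,0,0,0,0,0,0.1,0,0,0,0,0,0,0.1,0,0,0,0,0,0,0.1,0,0,0,0,0,0,0.1,0,0,0,0,0,0,0.1,0,0,0,0,0,0,0.1,0,0,0,0,0,0,0.1,0,0,0,0,0,0,0.1,0,0,0,0,0,0]

```text
t: 21.98
position: [586.0, -23.7, 135.3]
ee_rot: [-5.7, 89.9, -14.7]
wrist_force: [-3.5, 1.6, 9.6]
gripper_width: 0.1
```

```bash
python3 -c "
from vial import *
look('v3'); print([monitor.sense()['wrist_force']])"
```

```text
vial px 63 338 80 366 s [-26.6  26.9]
-35 [111 113 110];-34 [115 116 113];-33 [181 183 178];-32 [129 130 128];-31 [43 44 44];-30 [39 40 41];-29 [40 39 42];-28 [42 41 42];-27 [ 98 119  63];-26 [156 184  94];-25 [157 185  95];-24 [157 186  96];-23 [157 186  96];-22 [158 186  96];-21 [158 186  97];-20 [159 186  97];-19 [158 186  97];-18 [159 187  97];-17 [160 187  98];-16 [160 188  98];-15 [160 188  99];-14 [160 188 100];-13 [161 189  99];-12 [162 190 101];-11 [184 211 120];-10 [186 213 121];-9 [139 163  88];-8 [73 84 55];-7 [156 182  97];-6 [190 202 162];-5 [217 217 212];-4 [217 217 213];-3 [217 217 213];-2 [217 218 213];-1 [217 218 213];0 [217 218 214];1 [217 217 214];2 [217 217 214];3 [217 217 214];4 [217 217 214];5 [216 217 214];6 [165 175 156];7 [ 84 104  47];8 [73 91 38];9 [33 39 24];10 [ 85 106  48];11 [124 147  75];12 [125 148  77];13 [126 148  77];14 [125 148  77];15 [126 148  78];16 [126 149  78];17 [126 149  78];18 [126 149  78];19 [126 149  78];20 [127 149  78];21 [126 149  78];22 [127 150  79];23 [126 150  79];24 [127 150  79];25 [127 150  79];26 [127 150  79];27 [117 138  73];28 [65 65 52];29 [69 67 68];30 [73 70 71];31 [73 71 73];32 [110 110 109];33 [206 207 203];34 [206 208 204];35 [206 208 204];
shelf slope [-2.16660413e-03  8.78956041e+01]
[array([-4.25968594,  0.47415793,  9.40342403])]
```

View pics/v3.png

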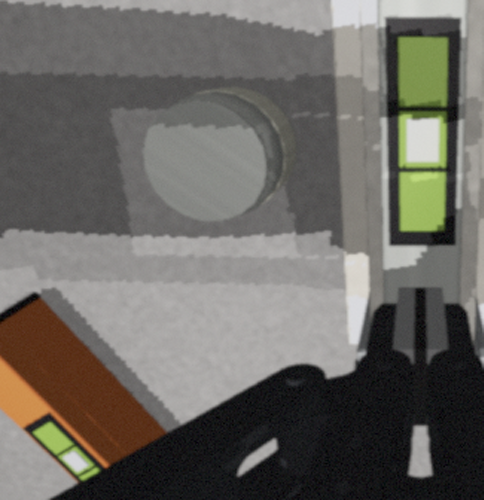

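Bubble centred with the fingers on bare metal beside the vial (marks at rows 108 and 170, bubble at 140). The push reads about 9.5 N, so I add a little.

servo_tool:
  steps: [0.05,0,0,0,0,0,0,0.1,0,0,0,0,0,0,0.16,0,0,0,0,0,0,0.16,0,0,0,0,0,0,0.16,0,0,0,0,0,0,0.16,0,0,0,0,0,0,0.16,0,0,0,0,0,0,0.16,0,0,0,0,0,0,0.16,0,0,0,0,0,0,0.16,0,0,0,0,0,0,0.16,0,0,0,0,0,0,0.16,0,0,0,0,0,0]

```text
t: 23.52
position: [586.4, -23.7, 134.5]
ee_rot: [-4.1, 89.8, -13.0]
wrist_force: [-4.5, 0.9, 12.6]
gripper_width: -0.1
```

```bash
python3 -c "
from vial import *
look('v4'); print(monitor.sense()['wrist_force'],monitor.sense()['position'])" | tail -3 | grep -oE '(^| |;)-?([5-9]|10) \[[^]]*\]|shelf.*|^\[.*'
```

```text
;-10 [185 212 119]
;-9 [142 169  87]
;-8 [72 83 55]
;-7 [155 181  96]
;-6 [202 208 186]
;-5 [216 217 211]
;5 [217 217 213]
;6 [184 186 177]
;7 [ 86 105  50]
;8 [73 91 39]
;9 [31 37 24]
;10 [ 86 106  49]
shelf slope [-2.24460036e-03  8.70456675e+01]
[-5.10632713  0.64190138 12.49160292] [586.35616255 -23.74134177 134.49538678]
```

The push is 12.5 N, steady, with the bubble centred. Handing in.

```bash
python3 -c "
from h import *
print(ticket.job_done())"
```

```text
the job is handed in; nothing more can be done
None
```

I laid the silver level on the middle of the shelf and let go. I then turned the foot knob about 84° clockwise and pressed the level 52 mm to the post side of the vial with the gripper shut. The job was handed in at about 23.6 s, still pressing; no verdict was reported.

**Last checks:**
- **Bubble:** within about 0.3 mm of the middle, both when the level lay free and under the push.
- **Push:** 12.5 N measured at the wrist, and the shelf had sunk about 3.3 mm, which agrees with that load. There is also a sideways force of about 5 N, which I left because the level was not moving.
- **Shelf slope:** depth gives about -0.002 rad while the bubble indicates nearly 0. The gap is within the camera calibration error, and both are inside the 0.007 limit.
- **Bystanders:** I touched none on purpose and saw none moved, but I did not measure their positions again at the end.

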